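Bond a stone in the bench press

TASK

A brooch lies in the nest of the small lever press, its stone sitting on a dry adhesive film. Swing the press's hinged keeper bar shut over the brooch's rim until it clicks into its detent, then press the lever handle down to level, so that the sprung foot bears on the stone, and keep it there: the program finishes while still holding the handle level, because the film needs the pressure. Do not push the handle well past level, which would crack the stone, and leave the things standing round the press undisturbed.

Things in the scene. Friction and masses are not known exactly. Their poses are not given: they have to be found in the camera images.
- press: bonding press, fixed to the bench: grey cast base plate 125 x 185 mm with a square steel nest block (76 mm square, top 28 mm above the bench). Origin on the bench under the centre of the round nest. Its z is up; seen in its own frame the lever lies over the nest along y, with the pivot at +y (far left) and the wooden palm pad at -y; the keeper bar is on the -x side (nearest the robot). No part of it is higher than 125 mm
- nest (a point): centre of the floor of the round nest, 24 mm above the bench (nest 59 mm across, 4 mm deep)
- keeper (a joint): keeper bar, turning about an upright pivot, in rad: 0 = shut against its stop pin with the spring ball sitting in the bar's groove (bar along the press's -y, its tongue over the brooch's rim); grows as it swings open towards the press's -x; stands open at 0.9 to 1.45 at first. The hinge is stiff enough to stay where it is left (about 0.3 N at the knob); between about 0.11 and 0.05 rad the ball resists with about 4 N at the knob, and below 0.05 it draws the bar in by itself
- keeper_hinge (a point): point on the keeper's upright pivot axis, at the height of the knob's centre (56 mm above the bench)
- keeper_knob (a point): centre of the upright cylindrical knob at the free end of the keeper bar, 110 mm from the pivot axis: 16 mm across, 24 mm tall, its top 68 mm and its underside 44 mm above the bench; bar below it 30 to 38 mm above the bench. Nothing as tall stands beside it; shut, it stands 62 mm in front of the lever's centre line. It can be gripped from above or pushed from the side
- handle (a joint): lever handle of the press, in rad: 0 = raised by its return spring (pad end 0.30 rad above level), grows as the pad is pressed down; 0.30 = level; stops at 0.52. It springs back up when let go. Pressing at the pad takes about 4 to 6 N at first and about 10 N at level, and 0.01 rad is 1.6 mm at the pad
- handle_pad (a point): middle of the top face of the wooden palm pad at the handle's end (pad 36 mm wide, 54 mm along the lever, 14 mm thick), 165 mm from the pivot axis and 8 mm above the line through the pivot: 112 mm above the bench when raised, 63 mm when level. Press it from above; it follows an arc about the pivot
- handle_pivot (a point): centre of the handle's pivot pin, which runs along the press's x, 55 mm above the bench
- foot (a joint): compression of the sprung rubber foot under the lever, in m: 0 = hanging free, grows as it is pressed up against the stone; about 0.007 when the handle is level on the brooch (it first touches at a handle value of about 0.20)
- brooch: round silver brooch, mount 56 mm across and 4 mm thick, with a dark domed stone 30 mm across; 12 mm tall in all, lying loose in the nest; origin at the centre of its underside
- silver_cuff: loose hammered silver bracelet, 54 x 59 x 22 mm; origin at the centre of its underside; stays where it is
- ring_clamp: turned wooden ring clamp standing on end, 32 mm across, 122 mm tall; origin at the centre of its underside; stays where it is
- flux_jar: glass jar with a brown cap, 48 mm across, 65 mm tall; origin at the centre of its underside; stays where it is
- tweezers: steel tweezers lying flat, 122 mm long; stay where they are
Things that resemble listed ones, but are neither listed nor needed, are in the scene too. Of the things like the brooch, leave any that is blue; of the rest the smaller one is meant.

How it is judged:
On the way, in this order (a step that is already met when the one before it is completed fails the run):
1. the keeper bar is shut in its detent while the handle is still up (value of joint keeper below 0.035 rad and value of joint handle below 0.12 rad), for 0.2 s.
2. the handle is held level with the foot pressing on the stone (value of joint handle between 0.24 and 0.36 rad and value of joint foot above 0.002 m), for 0.5 s.
At the end, for the whole second after the job is handed in: keeper bar shut in its detent (within 0.035 rad), handle held by the robot within 0.06 rad of level with the foot compressed at least 2 mm, brooch flat in its nest (within 4 mm of the centre); the robot is still pressing the handle when the program ends and for the second after (all of step 2 and value of joint keeper below 0.035 rad and contact force between any of the fingers, the arm and press above 2 N and horizontal distance between brooch and nest below 0.004 m and z of brooch in the frame of press below 0.027 m and angle between brooch's own z axis and vertical below 0.08 rad); the arm keeps its last pose, push and grip.
It fails at once if the handle is pushed well past level (more than 0.14 rad below it) (value of joint handle above 0.44 rad).
It fails at once if the handle is pressed onto the stone while the keeper is open (value of joint handle above 0.24 rad and value of joint keeper above 0.12 rad).
It fails at once if a thing beside the press is moved more than 30 mm (distance of any of silver_cuff, ring_clamp, flux_jar, tweezers from where it was at the start of the episode above 0.03 m).
It also fails if it takes over 45 s, if anything falls off the work surface, if the arm or the gripper's body presses on something with over 40 N, if the wrist force passes 120 N, or if a joint passes its speed limit or range.

ROBOT

A 7-joint arm with a two-finger parallel gripper is mounted at the origin on a cart in front of the work surface, level with it; the furniture and walls round the work are solid. World frame = base frame: x ahead of the robot, y to its left, z up, the work surface at z = 0. Lengths are in m, angles in rad, forces in N, time in s.
With the tool pointing down it reaches from about 0.425 to 0.925 m from the base axis. Payload 6.8 kg.
Tool frame: the origin (TCP) lies at the very end of the fingers, on their centre line; the grasp point (between the pads) lies 19 mm behind it; z points along the fingers, x is the direction in which the jaws open and shut, and the axes are right-handed (so a half turn about z gives the same grasp; the last joint's range is limited). The gripper opens to 85 mm and grips with 20 to 120 N. Pads are 22 mm wide; open, the fingers measure 114 mm over their backs; the gripper's body (76 mm by 85 mm) begins 54 mm behind the grasp point. The pads swing forward as they close: fully open they stand 13 mm farther back than shut.
Start: joints at [1.101, 0.477, 0.022, 1.555, -0.011, 1.109, -0.083], TCP at [0.239, -0.631, 0.203] pointing down, gripper open.
Joint ranges: [-2.96, 2.96], [-0.34, 2.1], [-1.41, 1.46], [0.24, 2.44], [-1.37, 4.51], [0.17, 1.92], [-2.96, 2.96]. Speed limits (rad/s): [2.39, 2.39, 3.14, 3.14, 3.14, 3.14, 3.14].

INTERFACE

Orientations are given as a unit quaternion [w, x, y, z].
In Python, from station import bot gives the robot as it stands.
- The arm moves only by the shell command python3 -m creep 'ROWS' [FORCE]. ROWS is JSON, a list that holds one entry, the list of rows, each a list of 7 numbers: the shift along the tool's x, y, z in cm, then the turn, a rotation vector about the tool's x, y, z in rad, then the opening, from 0 (shut) to 1 (fully open). In form: [[[dx, dy, dz, wx, wy, wz, claw], ...]]. A call has 1 to 10 rows; each row is the pose to reach, as a shift and turn from the pose commanded when the call began, along the tool's axes at that moment; what a row does not reach only later rows make up. A row lasts 1/8 s, in which the tool goes at most 62.5 mm and 10.7 degrees, less where a joint would pass 70% of its speed; a pose out of reach is approached as far as the arm can. A call with a gripper value outside its range is refused whole. The fingers move at their own pace and stop on an object; FORCE is the grip in N (left out, the last holds). Time passes only in rows, so rows that repeat a pose let the fingers close. It gives the time, the measured TCP pose, the force and the opening at its end, in the units of the state.
- bot.get_obs(): the state, without advancing time (a new reading comes with each control period).
- bot.read_camera(name): name is "scene" or "top" or "wrist"; returns (picture, depth): 420x560x3 uint8, blue, green, red; 420x560 float32, m along the optical axis (not along the pixel's ray), 0 where there is no reading.
- bot.calibration(name): a dict with "mtx" (3x3 intrinsics, pixels), "rvec" (rotation vector, rad) and "tvec" (3), from world to camera coordinates, as OpenCV has them. Camera axes: x right, y down, z forward; pixel columns grow to the right and rows downward; lengths in m; the calibration is good to about 2 mm. A picture is of the moment at which its call begins: read the wrist's pose just before it. calibration takes no time and is no camera call; for the wrist camera it gives the pose at the moment of the call.
- bot.hand_in(): hands the job in, once; it reports no verdict.
Trained networks look in the newest picture that a camera, given by its name, has taken for a name from the list of things; names that differ only in an ending like _2 or _b are one class to them, and where a whole thing is asked for, a point or a joint stands for the part that bears it (a point fixed in the world has none). Each returns a list of dicts, best first, with "p" (0 to 1); they miss things now and then, are a little off and sometimes report something else, mostly with a low value. They report only what shows in the picture. A call takes as long as a camera call. They do not tell look-alikes from the thing itself.
- bot.find_in(camera, label): "xy" ([column, row] in pixels, amid what is visible of it).
- bot.silhouettes(camera, label): "mask" (420x560 bool, what is visible of it) and "xy" ([column, row] in pixels, amid what is visible of it).
The state is a dict: "t": time; "q": joint angles; "joint_vel": joint speeds; "joint_torque": joint torques, N m; "eef_pos": TCP position; "tool_rot": TCP orientation; "contact_force": force on the tool from outside, world axes, zero at the start; "torque": the same for the moment, N m; "gripper_width": opening from 0.0 (shut) to 1.0 (fully open).
Only numpy, scipy, OpenCV 4.12 (cv2) and the standard library are available. Lean on these libraries where they do the work, as an engineer would, in place of code of your own. Each camera call takes 0.05 s, during which the arm holds its last target.

## Working session

There is one attempt and no reset: what is moved stays moved. The work goes in short steps, Python scripts to look and compute and a shell command to move; the robot and the scene stay as the last step left them, time stands still between calls to the robot, and variables do not carry over. Pictures are saved under pics/ and viewed, and the job is handed in when it is done.

```bash
ls; mkdir -p pics; cat > h.py <<'E'
import cv2,numpy as np
from station import bot
def cal(c):
    k=bot.calibration(c);R=cv2.Rodrigues(np.array(k['rvec'],float))[0];return np.array(k['mtx'],float),R,np.array(k['tvec'],float).ravel()
def ray(c,uv):
    K,R,t=cal(c);d=R.T@np.linalg.inv(K)@np.array([uv[0],uv[1],1.]);return -R.T@t,d
def atz(c,uv,z):
    o,d=ray(c,uv);return o+d*(z-o[2])/d[2]
def pt(c,uv,D):
    o,d=ray(c,uv);return o+d*D
def proj(c,P):
    K,R,t=cal(c);return cv2.projectPoints(np.array(P,float).reshape(-1,1,3),cv2.Rodrigues(R)[0],t,K,None)[0].reshape(-1,2)
def cloud(c,D):
    K,R,t=cal(c);v,u=np.mgrid[:D.shape[0],:D.shape[1]]
    p=np.stack([u,v,np.ones_like(u)],-1)@np.linalg.inv(K).T*D[...,None]
    return (p-t)@R
E
python3 - <<'E'
from h import *
np.set_printoptions(precision=4,suppress=True)
print(bot.get_obs())
for c in ('scene','top'):
    p,d=bot.read_camera(c);cv2.imwrite(f'pics/{c}0.png',p);np.save(f'{c}0.npy',d)
    for l in ('press','keeper','keeper_knob','keeper_hinge','handle','handle_pad','handle_pivot','brooch','nest','silver_cuff','ring_clamp','flux_jar','tweezers'):
        try:
            for r in bot.find_in(c,l)[:4]:
                u=np.round(r['xy']).astype(int);D=d[u[1],u[0]]
                print(c,l,round(r['p'],2),u,pt(c,r['xy'],D))
        except Exception as e: print(l,e)
E
```

```text
pics
{'t': 0.0, 'q': array([ 1.1009,  0.4778,  0.0223,  1.5565, -0.0115,  1.1093, -0.0831]), 'joint_vel': array([-0.0013,  0.0009,  0.0007,  0.0008, -0.0019,  0.    , -0.0001]), 'joint_torque': array([ -0.0007, -59.6442,   1.608 , -28.1201,   0.0125,   0.0092,
        -0.    ]), 'eef_pos': array([ 0.2387, -0.6307,  0.2015]), 'tool_rot': array([-0.0005,  0.8228, -0.5683, -0.0008]), 'contact_force': array([-0.4712,  0.2227,  0.0545]), 'torque': array([-0.0132, -0.002 , -0.0331]), 'gripper_width': 1.001250542394609}
scene press 0.9 [264 225] [0.6059 0.0234 0.03  ]
scene keeper 0.88 [236 234] [0.5227 0.0326 0.0412]
scene keeper_knob 0.81 [237 236] [0.5251 0.0311 0.0364]
scene keeper_hinge 0.77 [266 227] [0.6112 0.0224 0.023 ]
scene handle 0.95 [281 199] [0.6506 0.0075 0.0916]
scene handle_pad 0.71 [279 199] [0.6478 0.012  0.0922]
scene handle_pivot 0.85 [266 224] [0.6115 0.0224 0.0319]
scene handle_pivot 0.36 [277 199] [0.6446 0.0157 0.0918]
scene brooch 0.63 [273 220] [0.6365 0.0229 0.0322]
scene brooch 0.49 [308 212] [0.7573 0.0083 0.0061]
scene brooch 0.48 [337 247] [ 0.6783 -0.1502  
[... 568 characters left out ...]
[256 214] [0.6167 0.0374 0.0213]
top handle 0.82 [280 196] [ 0.6466 -0.0116  0.0946]
top handle 0.4 [257 251] [0.5358 0.0323 0.0346]
top handle_pad 0.66 [276 197] [ 0.6453 -0.0051  0.0877]
top handle_pivot 0.57 [258 212] [0.6212 0.0344 0.0244]
top brooch 0.91 [262 147] [0.7684 0.029  0.0151]
top brooch 0.67 [339 189] [ 0.6816 -0.143   0.0105]
top brooch 0.64 [262 209] [0.6276 0.0244 0.0329]
top nest 0.85 [259 216] [0.6128 0.0305 0.032 ]
top nest 0.67 [257 253] [0.533  0.0328 0.035 ]
top ring_clamp 0.92 [398 207] [ 0.6332 -0.257   0.0799]
top flux_jar 0.72 [392 147] [ 0.7652 -0.249   0.064 ]
top tweezers 0.7 [159 268] [0.4962 0.2417 0.0058]
top tweezers 0.2 [280 197] [ 0.658  -0.0134  0.0127]
```

```bash
python3 - <<'E'
import cv2
a=cv2.imread('pics/top0.png')[120:320,140:420];cv2.imwrite('pics/topc.png',cv2.resize(a,None,fx=2.8,fy=2.8,interpolation=3))
a=cv2.imread('pics/scene0.png')[150:320,160:440];cv2.imwrite('pics/scenec.png',cv2.resize(a,None,fx=2.8,fy=2.8,interpolation=3))
E
```

```text
(no output)
```

View pics/topc.png

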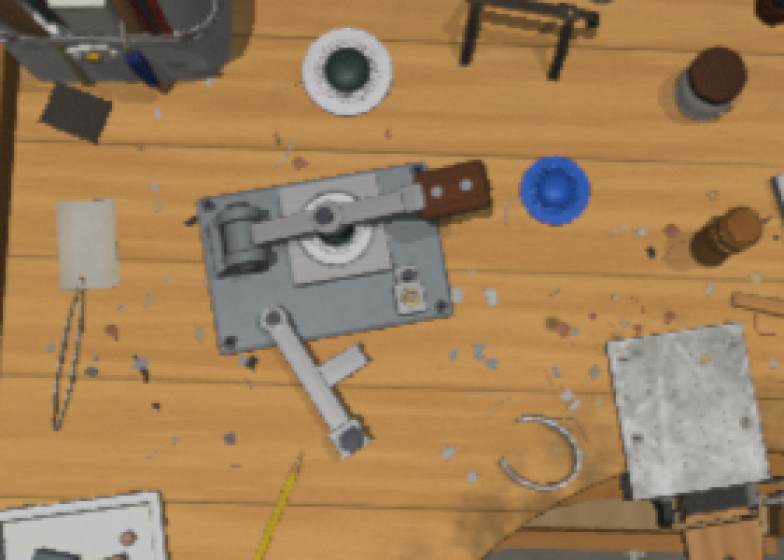

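View pics/scenec.png

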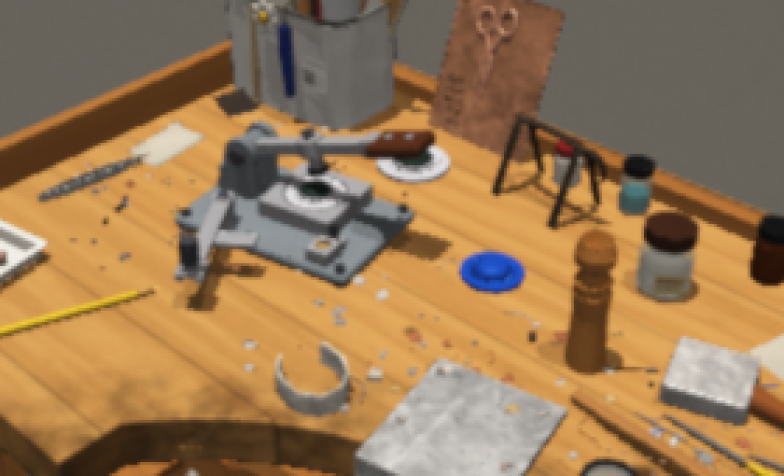

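The top picture shows three brooch-like things: a blue one at (339,189), a large silver one at (262,147), and a smaller silver one with a dark stone in the nest at about (262,201). The last is the one meant: it isn't blue, it's the smaller of the other two, and it lies in the nest. The keeper is open, with its knob at about (265,277) and hinge at about (237,233). The pad is at about (303,188).

```bash
python3 - <<'E'
from h import *
np.set_printoptions(precision=4,suppress=True)
f=lambda x,y:(140+x/2.8-.3,120+y/2.8-.3)
for n,u,z in [('knob',f(349,438),.068),('hinge',f(273,318),.04),('pad',f(453,190),.112),('padfarL',f(415,175),.1),('brooch',f(336,229),.03),('b1',f(277,188),.028),('b2',f(373,173),.028),('b3',f(392,268),.028),('b4',f(293,286),.028),('base BL',f(221,353),.01),('baseTL',f(197,200),.01),('baseTR',f(424,163),.01),('baseBR',f(451,315),.01)]:
    print(n,np.round(u,1),atz('top',u,z))
D=np.load('top0.npy');C=cloud('top',D)
m=(C[...,2]>.06)&(C[...,2]<.13)&(abs(C[...,0]-.6)<.15)&(abs(C[...,1]-.02)<.16)
n,l,s,c=cv2.connectedComponentsWithStats(m.astype(np.uint8))
for i in range(1,n):
    if s[i,4]>5:
        P=C[l==i];print(i,s[i],P.mean(0),P.min(0),P.max(0))
for cam in ('top','scene'):
    for lab in ('handle','keeper','keeper_knob','handle_pad'):
        for r in bot.silhouettes(cam,lab)[:2]:
            print(cam,lab,round(r['p'],2),r['xy'],r['mask'].sum())
E
```

```text
knob [264.3 276.1] [0.4834 0.0144 0.068 ]
hinge [237.2 233.3] [0.5724 0.0751 0.04  ]
pad [301.5 187.6] [ 0.6611 -0.0547  0.112 ]
padfarL [287.9 182.2] [ 0.6737 -0.0274  0.1   ]
brooch [259.7 201.5] [0.6438 0.0304 0.03  ]
b1 [238.6 186.8] [0.6747 0.0771 0.028 ]
b2 [272.9 181.5] [0.6891 0.0034 0.028 ]
b3 [279.7 215.4] [ 0.6152 -0.0136  0.028 ]
b4 [244.3 221.8] [0.5988 0.0617 0.028 ]
base BL [218.6 245.8] [0.5473 0.116  0.01  ]
baseTL [210.1 191.1] [0.6665 0.1404 0.01  ]
baseTR [291.1 177.9] [ 0.7023 -0.0365  0.01  ]
baseBR [300.8 232.2] [ 0.5824 -0.0608  0.01  ]
1 [187 141   7   8  26] [0.7482 0.1767 0.0885] [0.7463 0.1736 0.0603] [0.75   0.1792 0.1149]
2 [ 217  177   98   40 1264] [0.6474 0.0138 0.0906] [ 0.6054 -0.0801  0.0601] [0.6826 0.1193 0.1223]
3 [261 274   8   7  46] [0.4816 0.014  0.0678] [0.4754 0.0068 0.0619] [0.4877 0.0212 0.0718]
top handle 0.67 [280.0, 192.8] 1128
top keeper 0.67 [257.6, 254.8] 603
top keeper_knob 0.79 [255.5, 253.9] 557
top handle_pad 0.75 [279.9, 195.9] 1119
scene handle 0.71 [280.1, 201.1] 573
scene handle 0.58 [273.4, 289.1] 286
scene keeper 0.56 [234.5, 235.0] 366
scene keeper_knob 0.64 [234.4, 234.7] 388
scene handle_pad 0.88 [279.9, 200.3] 667
```

```bash
python3 -m creep '[[[-12.5,-13,0,0,0,-0.1,1],[-25,-26.5,0,0,0,-0.1,1],[-25,-26.5,0,0,0,-0.1,1],[-25,-26.5,0,0,0,-0.1,1],[-25,-26.5,0,0,0,-0.1,1],[-25,-26.5,0,0,0,-0.1,1],[-51.7,-45.7,0,0,0,-0.24,1],[-51.7,-45.7,0,0,0,-0.24,1],[-51.7,-45.7,0,0,0,-0.24,1],[-51.7,-45.7,0,0,0,-0.24,1]]]' 20
cat >> h.py <<'E'
from scipy.spatial.transform import Rotation as Ro
def goto(xy,z,h):
    "shift (cm) in tool axes and turn to reach, tool pointing down with heading h of tool x"
    o=bot.get_obs();q=np.array(o['tool_rot']);R=Ro.from_quat([q[1],q[2],q[3],q[0]])
    x=np.array([np.cos(h),np.sin(h),0]);zz=np.array([0,0,-1.]);T=Ro.from_matrix(np.stack([x,np.cross(zz,x),zz],1))
    d=R.inv().apply(np.array([xy[0],xy[1],z])-o['eef_pos'])*100
    return np.round(np.r_[d,(R.inv()*T).as_rotvec()],3)
H=np.array([.5724,.0751])
def knob(a): 
    h=-1.372-a; return H+.11*np.array([np.cos(h),np.sin(h)])
E
python3 - <<'E'
from h import *
o=bot.get_obs();print(o['t'],o['eef_pos'],o['tool_rot'],o['q'])
print(goto((.4834,.0144),.12,-.972))
E
```

```text
t: 3.05
eef_pos: [0.4634, -0.0604, 0.203]
tool_rot: [-0.0, 0.885, -0.466, 0.001]
contact_force: [1.0, -0.8, 0.1]
gripper_width: 1.004
3.05 [ 0.4634284  -0.06041969  0.20298156] [-1.16612958e-04  8.84806037e-01 -4.65959062e-01  6.45014640e-04] [ 0.34246913  0.15676112 -0.38063709  2.01294966  0.07028764  0.9828409
 -1.04232632]
[-5.048e+00 -5.873e+00  8.298e+00 -1.000e-03 -1.000e-03  3.000e-03]
```

```bash
python3 -m creep '[[[-5,-5.9,0,0,0,0,1],[-5,-5.9,0,0,0,0,1],[-5,-5.9,4,0,0,0,1],[-5,-5.9,6,0,0,0,1],[-5,-5.9,6,0,0,0,1]]]'
python3 - <<'E'
from h import *
o=bot.get_obs();print(o['eef_pos'],o['q'])
p,d=bot.read_camera('wrist');cv2.imwrite('pics/w1.png',p);np.save('w1.npy',d)
for l in ('keeper_knob','keeper'):
    for r in bot.find_in('wrist',l)[:3]: print(l,r)
print(proj('wrist',[[.4834,.0144,.068],[.5724,.0751,.04]]))
C=cloud('wrist',d);m=(C[...,2]>.06)&(C[...,2]<.072)&(np.hypot(C[...,0]-.4834,C[...,1]-.0144)<.03)
P=C[m];print(m.sum(),P.mean(0),P.min(0),P.max(0))
E
```

```text
t: 3.68
eef_pos: [0.482, 0.0114, 0.1413]
tool_rot: [0.001, 0.885, -0.466, -0.001]
contact_force: [-0.5, -0.3, 0.3]
gripper_width: 1.001
[0.48199686 0.01140473 0.14127197] [ 0.21340562  0.26937579 -0.42357544  2.04170711  0.14437754  0.86189657
 -1.26124825]
keeper_knob {'xy': [273.1, 145.5], 'p': 0.87}
keeper_knob {'xy': [353.6, 39.0], 'p': 0.22}
keeper {'xy': [271.8, 144.0], 'p': 0.6}
[[269.32574414 212.17610816]
 [269.55065334  77.66643991]]
312 [0.48548954 0.01510645 0.06903407] [0.47655242 0.00651857 0.06008867] [0.49259663 0.02286319 0.0715265 ]
```

View pics/w1.png

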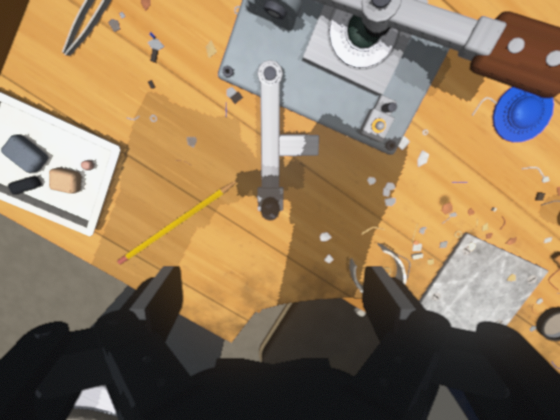

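The wrist picture shows the knob top at about (270,207), the hinge cap at about (270,72), and the jaws straddling the knob's bearing. Both agree with the projections to within a few pixels.

```bash
python3 - <<'E'
from h import *
np.set_printoptions(precision=4,suppress=True)
k=atz('wrist',(270,208),.068);h=atz('wrist',(270,72),.042);print(k,h,np.linalg.norm((k-h)[:2]))
print(goto((.4845,.0150),.043,-.972))
E
```

```text
[0.4867 0.016  0.068 ] [0.5759 0.077  0.042 ] 0.10809693512697187
[-0.233 -0.189 10.053 -0.001 -0.001  0.002]
```

```bash
python3 -m creep '[[[-0.3,-0.3,4,0,0,0,1],[-0.3,-0.3,8,0,0,0,1],[-0.3,-0.3,9.8,0,0,0,1],[-0.3,-0.3,9.8,0,0,0,1],[-0.3,-0.3,9.8,0,0,0,0.1],[-0.3,-0.3,9.8,0,0,0,0.1],[-0.3,-0.3,9.8,0,0,0,0.1],[-0.3,-0.3,9.8,0,0,0,0.1],[-0.3,-0.3,9.8,0,0,0,0.1]]]' 20
python3 - <<'E'
from h import *
np.set_printoptions(precision=4,suppress=True)
o=bot.get_obs();print(o['eef_pos'],o['gripper_width'],o['contact_force'])
p=o['eef_pos'][:2];print(np.linalg.norm(p-H),1.17)
for a in (1.17,.95,.75,.55,.35,.2,.1,.0): print(a,goto(H+(knob(a)-H),o['eef_pos'][2],.198-a))
E
```

```text
t: 4.95
eef_pos: [0.4841, 0.0165, 0.0446]
tool_rot: [-0.0, 0.885, -0.466, 0.0]
contact_force: [0.8, 1.1, 1.2]
gripper_width: 0.098
[0.4841 0.0165 0.0446] 0.09812595077772336 [0.768  1.0656 1.2083]
0.10592211271480012 1.17
1.17 [ 0.146  0.409 -0.    -0.    -0.     0.003]
0.95 [ 2.547  0.149  0.    -0.    -0.    -0.217]
0.75 [ 4.633 -0.537  0.001 -0.    -0.    -0.417]
0.55 [ 6.542 -1.624  0.001 -0.    -0.    -0.617]
0.35 [ 8.196 -3.069  0.002 -0.    -0.    -0.817]
0.2 [ 9.23  -4.353  0.002 -0.    -0.    -0.967]
0.1 [ 9.808 -5.289  0.002 -0.    -0.    -1.067]
0.0 [10.289 -6.277  0.003 -0.    -0.    -1.167]
```

```bash
python3 - <<'E'
from h import *
p,d=bot.read_camera('wrist');cv2.imwrite('pics/w2.png',p)
p,d=bot.read_camera('scene');cv2.imwrite('pics/s2.png',cv2.resize(p[150:320,160:440],None,fx=2.8,fy=2.8,interpolation=3))
E
```

```text
(no output)
```

View pics/w2.png

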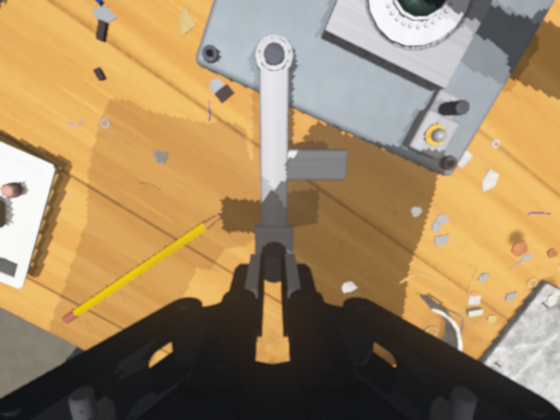

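View pics/s2.png

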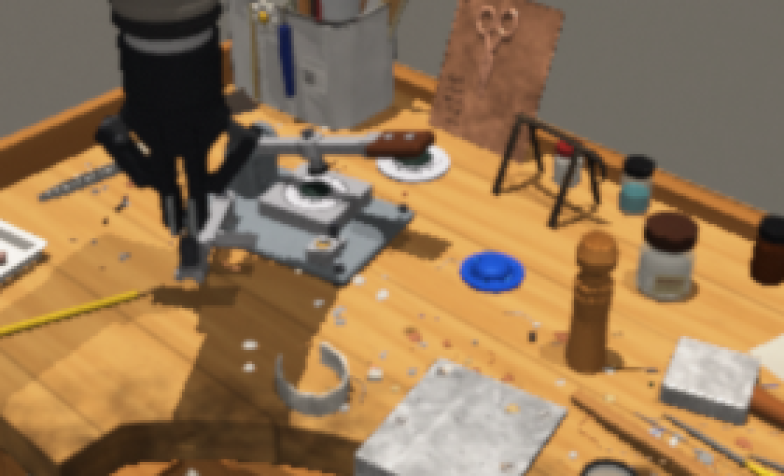

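The knob at about (273,262) sits between the finger pads, but the opening simply reached 0.1. I'll close fully on it and check the width.

```bash
python3 -m creep '[[[0,0,0,0,0,0,0],[0,0,0,0,0,0,0],[0,0,0,0,0,0,0],[0,0,0,0,0,0,0]]]' 30
```

```text
t: 5.55
eef_pos: [0.4841, 0.0166, 0.0445]
tool_rot: [0.0, 0.885, -0.466, -0.0]
contact_force: [0.4, 0.5, -0.0]
gripper_width: -0.001
```

```bash
python3 - <<'E'
from h import *
np.set_printoptions(precision=4,suppress=True)
p,d=bot.read_camera('wrist');cv2.imwrite('pics/w3.png',cv2.resize(p[180:360,150:400],None,fx=3,fy=3,interpolation=3))
p,d2=bot.read_camera('scene');cv2.imwrite('pics/s3.png',cv2.resize(p[170:270,180:300],None,fx=5,fy=5,interpolation=3))
o=bot.get_obs();print(proj('wrist',[o['eef_pos']]),proj('scene',[o['eef_pos']]))
C=cloud('wrist',d)
for v in range(220,300,6): print(v,C[v,273],d[v,273])
E
```

```text
[[272.3783 247.91  ]] [[227.8467 242.648 ]]
220 [0.4971 0.025  0.0378] 0.18644215
226 [0.4941 0.023  0.0386] 0.18672703
232 [0.4905 0.0205 0.0371] 0.18935686
238 [0.4871 0.0182 0.0368] 0.19082484
244 [0.4878 0.0187 0.0488] 0.17909555
250 [0.4882 0.019  0.0589] 0.16921465
256 [0.4929 0.0223 0.0797] 0.14763467
262 [0.4927 0.0222 0.086 ] 0.14171214
268 [0.4927 0.0222 0.092 ] 0.13591278
274 [0.4928 0.0224 0.0982] 0.12997393
280 [0.4927 0.0223 0.1031] 0.1253047
286 [0.4926 0.0222 0.1076] 0.12097725
292 [0.4917 0.0216 0.1104] 0.11860517
298 [0.4896 0.0202 0.1106] 0.119177416
```

View pics/w3.png

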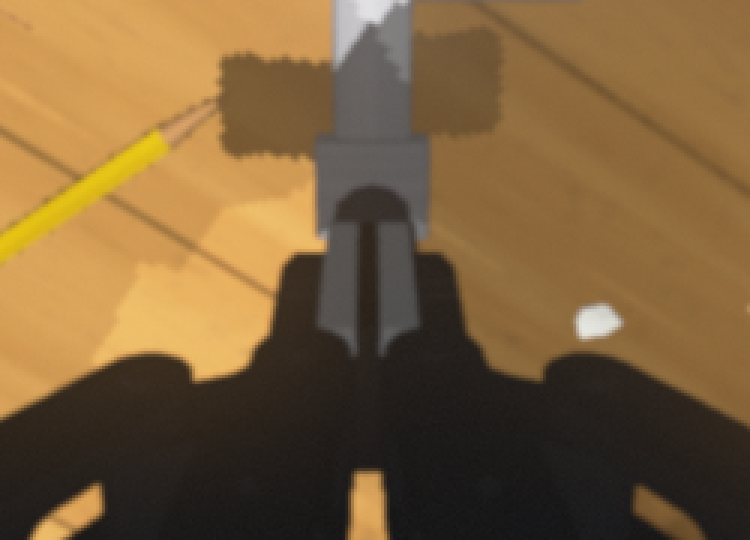

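View pics/s3.png

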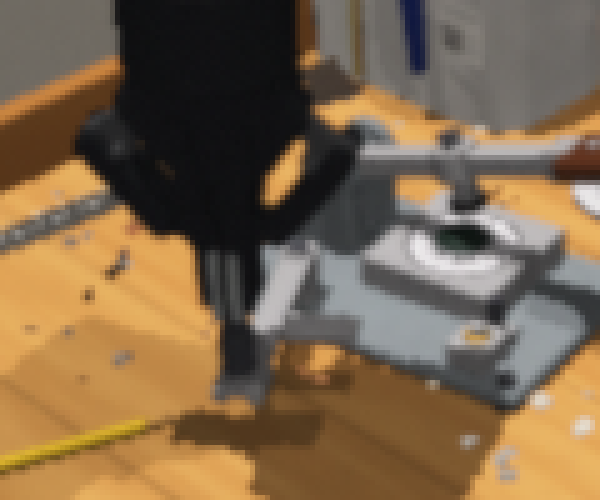

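The fingers shut fully, so the knob isn't between them. The scene crop suggests the fingertips are above the knob. I'll lift a little and check where the fingertips really are against the reported TCP.

```bash
python3 -m creep '[[[0,0,-3,0,0,0,0],[0,5,-5,0,0,0,0],[0,5,-5,0,0,0,0],[0,5,-5,0,0,0,0]]]'
python3 - <<'E'
from h import *
np.set_printoptions(precision=4,suppress=True)
p,d=bot.read_camera('wrist');cv2.imwrite('pics/w4.png',cv2.resize(p,None,fx=1.4,fy=1.4,interpolation=3))
p2,d2=bot.read_camera('scene');cv2.imwrite('pics/s4.png',cv2.resize(p2[140:290,160:340],None,fx=4,fy=4,interpolation=3))
o=bot.get_obs();print(proj('wrist',[o['eef_pos']]),proj('scene',[o['eef_pos'],o['eef_pos']+[0,0,.02]]),cal('wrist')[0])
C=cloud('wrist',d);K,R,t=cal('wrist');print('cam',-R.T@t, o['eef_pos'])
for v in range(210,310,5): print(v,C[v,272],d[v,272])
E
```

```text
t: 6.15
eef_pos: [0.4433, -0.0117, 0.0947]
tool_rot: [-0.0, 0.885, -0.466, 0.0]
contact_force: [-0.4, -0.2, 0.2]
gripper_width: -0.002
[[272.3303 247.8376]] [[219.9063 237.0843]
 [219.1046 229.3089]] [[305.9629   0.     272.1784]
 [  0.     305.9629 214.3572]
 [  0.       0.       1.    ]]
cam [0.5023 0.0296 0.2655] [ 0.4435 -0.0111  0.0943]
210 [ 0.441  -0.0126 -0.0008] 0.27651513
215 [ 0.437  -0.0153 -0.0012] 0.27822506
220 [ 0.4333 -0.0179 -0.0004] 0.27869692
225 [ 0.4292 -0.0207 -0.001 ] 0.28068238
230 [ 0.4252 -0.0234 -0.0009] 0.28197512
235 [ 0.4211 -0.0263 -0.0011] 0.28359964
240 [ 0.4172 -0.029  -0.0007] 0.2845364
245 [ 0.4132 -0.0317 -0.0004] 0.28561997
250 [ 0.4085 -0.035  -0.002 ] 0.28875569
255 [ 0.452  -0.005   0.1283] 0.14885962
260 [ 0.4518 -0.0052  0.1334] 0.14400539
265 [ 0.4518 -0.0051  0.1389] 0.13873225
270 [ 0.4523 -0.0048  0.145 ] 0.13276683
275 [ 0.4517 -0.0052  0.1482] 0.12984692
280 [ 0.452  -0.005   0.1532] 0.12492386
285 [ 0.4519 -0.0051  0.1571] 0.12124675
290 [ 0.4514 -0.0054  0.1599] 0.11879345
295 [ 0.4499 -0.0065  0.1604] 0.11879516
300 [ 0.4482 -0.0076  0.1606] 0.11914316
305 [ 0.4463 -0.009   0.1605] 0.11996778
```

View pics/w4.png

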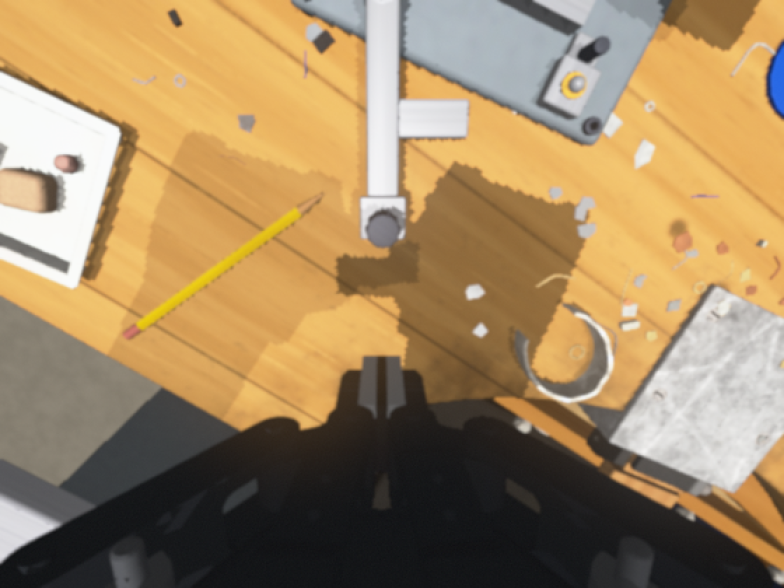

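View pics/s4.png

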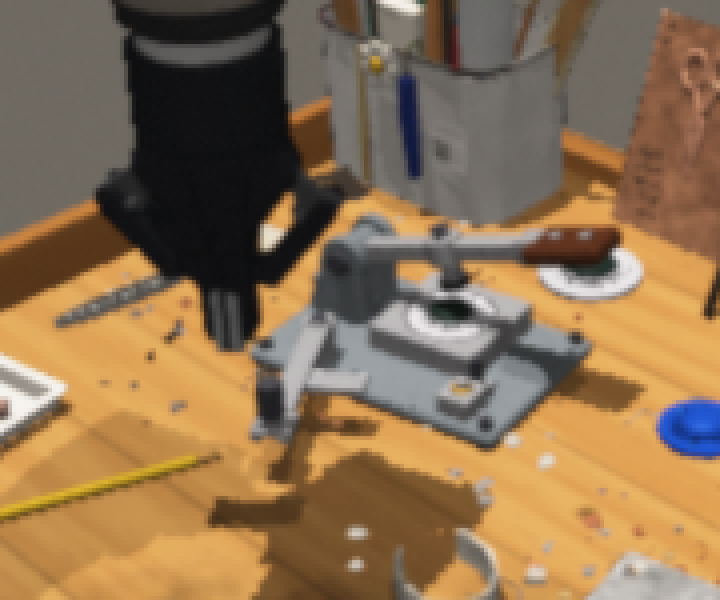

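Both views show the fingertips ending about 26–34 mm behind the reported TCP: wrist at row 255, and scene crop (223,348), which is pixel (216,227). I'll use 30 mm as the offset. The gripper's knuckles are wide, so I'll push the knob from the side with shut fingers, keeping the jaw axis along the bar and so away from the lever.

```bash
cat >> h.py <<'E'
def push(a,gap=0.,z=.018):
    t=.198-a;k=knob(a);p=k-(.019+gap)*np.array([np.cos(t),np.sin(t)])
    return goto(p,z,t+np.pi/2)
E
python3 - <<'E'
from h import *
print(push(1.17,.015,.09))
E
```

```text
[-3.230e+00 -4.516e+00  4.370e-01 -1.000e-03 -0.000e+00 -1.567e+00]
```

```bash
python3 -m creep '[[[-1,-1,0,0,0,-0.18,0],[-3.2,-4.5,0,0,0,-1.57,0],[-3.2,-4.5,0,0,0,-1.57,0],[-3.2,-4.5,0,0,0,-1.57,0],[-3.2,-4.5,0,0,0,-1.57,0],[-3.2,-4.5,0,0,0,-1.57,0],[-3.2,-4.5,0,0,0,-1.57,0],[-3.2,-4.5,0,0,0,-1.57,0],[-3.2,-4.5,0,0,0,-1.57,0],[-3.2,-4.5,0,0,0,-1.57,0]]]'
python3 - <<'E'
from h import *
np.set_printoptions(precision=4,suppress=True)
print(bot.get_obs()['q'],push(1.17,.015,.018))
E
```

```text
t: 7.5
eef_pos: [0.4621, 0.0408, 0.0941]
tool_rot: [-0.001, 0.955, 0.296, -0.0]
contact_force: [-0.2, -0.4, -0.1]
gripper_width: -0.0
[ 0.4266  0.3791 -0.7649  2.1062  0.3671  0.7903  0.0348] [ 0.042  0.005  7.607 -0.001 -0.     0.002]
```

```bash
python3 -m creep '[[[0,0,4,0,0,0,0],[0,0,7.5,0,0,0,0],[0,0,7.5,0,0,0,0],[0,0,7.5,0,0,0,0]]]'
python3 - <<'E'
from h import *
np.set_printoptions(precision=3,suppress=True)
o=bot.get_obs();print(o['q'],o['eef_pos'])
for a in np.arange(1.17,0.1,-.12):print(round(a,2),push(a,0,o['eef_pos'][2]))
p,d=bot.read_camera('scene');cv2.imwrite('pics/s5.png',cv2.resize(p[170:290,160:310],None,fx=5,fy=5,interpolation=3))
E
```

```text
t: 8.0
eef_pos: [0.4626, 0.0408, 0.0203]
tool_rot: [-0.0, 0.955, 0.296, 0.0]
contact_force: [-0.7, 0.1, 0.3]
gripper_width: 0.002
[ 0.332  0.501 -0.669  2.155  0.516  0.646 -0.099] [0.463 0.041 0.02 ]
1.17 [ 0.006  1.463  0.     0.    -0.001  0.002]
1.05 [-0.144  2.793  0.     0.    -0.001 -0.118]
0.93 [-0.134  4.131  0.     0.    -0.001 -0.238]
0.81 [ 0.037  5.459  0.001  0.    -0.001 -0.358]
0.69 [ 0.365  6.757  0.001  0.    -0.001 -0.478]
0.57 [ 0.846  8.006  0.002  0.    -0.001 -0.598]
0.45 [ 1.474  9.188  0.002  0.    -0.001 -0.718]
0.33 [ 2.238 10.287  0.003  0.    -0.001 -0.838]
0.21 [ 3.129 11.286  0.004  0.001 -0.001 -0.958]
```

View pics/s5.png

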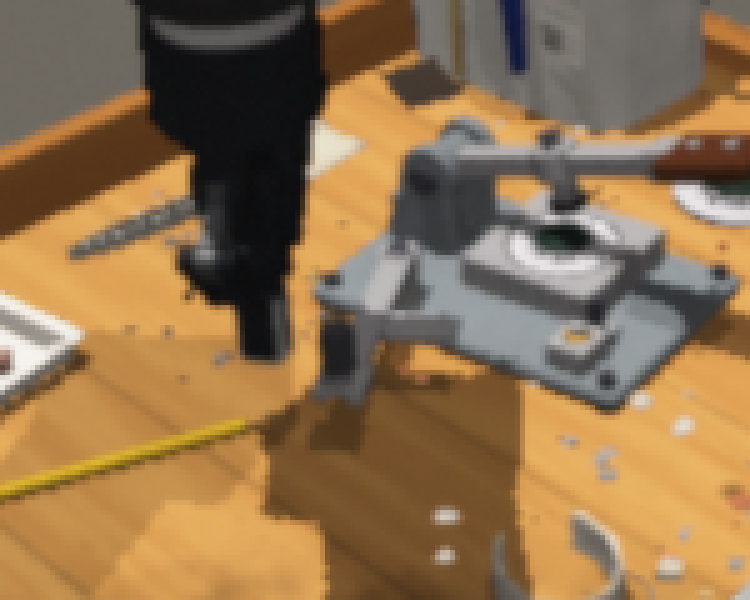

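The scene crop shows the shut fingertips at (265,358), level with the knob at (340,350) and on its opening side. Now I'll push it along the arc.

```bash
python3 -m creep '[[[0,1.4,0,0,0,0,0],[-0.1,2.8,0,0,0,-0.12,0],[-0.1,4.1,0,0,0,-0.24,0],[0,5.5,0,0,0,-0.36,0],[0.4,6.8,0,0,0,-0.48,0],[0.8,8,0,0,0,-0.6,0],[1.5,9.2,0,0,0,-0.72,0],[2.2,10.3,0,0,0,-0.84,0],[2.2,10.3,0,0,0,-0.84,0]]]'
python3 - <<'E'
from h import *
np.set_printoptions(precision=3,suppress=True)
o=bot.get_obs();print(o['q'],o['eef_pos'])
for a in (.33,.27,.21,.15,.12,.09,.06,.03,0,-.02,-.04):print(round(a,2),push(a,0,o['eef_pos'][2]))
p,d=bot.read_camera('scene');cv2.imwrite('pics/s6.png',cv2.resize(p[170:290,180:330],None,fx=5,fy=5,interpolation=3))
p,d=bot.read_camera('top');cv2.imwrite('pics/t6.png',cv2.resize(p[150:300,180:330],None,fx=4,fy=4,interpolation=3))
E
```

```text
t: 9.18
eef_pos: [0.5397, -0.0341, 0.0201]
tool_rot: [0.001, 0.753, 0.658, 0.001]
contact_force: [-0.3, 0.2, -0.0]
gripper_width: -0.001
[ 0.586  0.658 -0.833  1.974  0.676  0.809  0.803] [ 0.54  -0.034  0.02 ]
0.33 [ 0.251 -0.083 -0.     0.002 -0.    -0.002]
0.27 [ 0.159  0.58   0.001  0.002 -0.    -0.062]
0.21 [ 0.106  1.247  0.002  0.002 -0.    -0.122]
0.15 [ 0.094  1.917  0.003  0.002 -0.    -0.182]
0.12 [ 0.103  2.252  0.004  0.002 -0.    -0.212]
0.09 [ 0.122  2.586  0.004  0.002 -0.    -0.242]
0.06 [ 0.151  2.919  0.005  0.002 -0.    -0.272]
0.03 [ 0.19   3.252  0.005  0.002 -0.    -0.302]
0 [ 0.239  3.583  0.006  0.002  0.    -0.332]
-0.02 [ 0.277  3.803  0.006  0.002  0.    -0.352]
-0.04 [ 0.319  4.022  0.007  0.002  0.    -0.372]
```

View pics/s6.png

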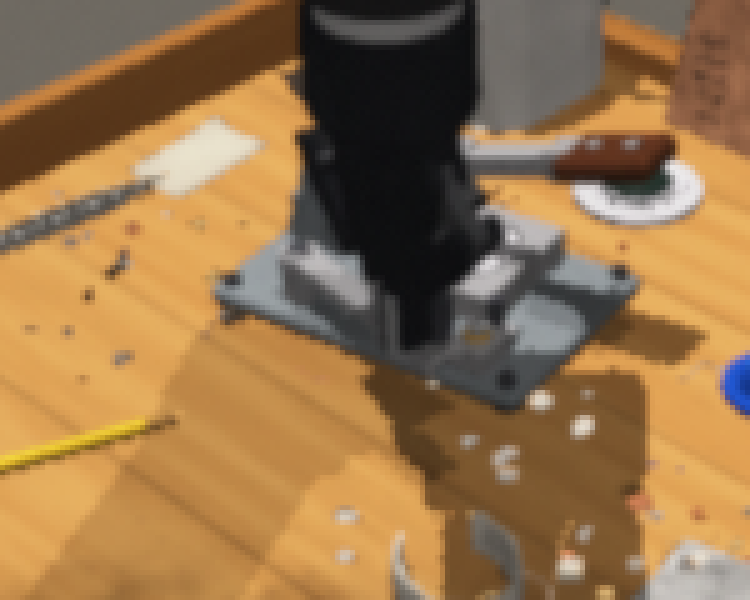

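View pics/t6.png

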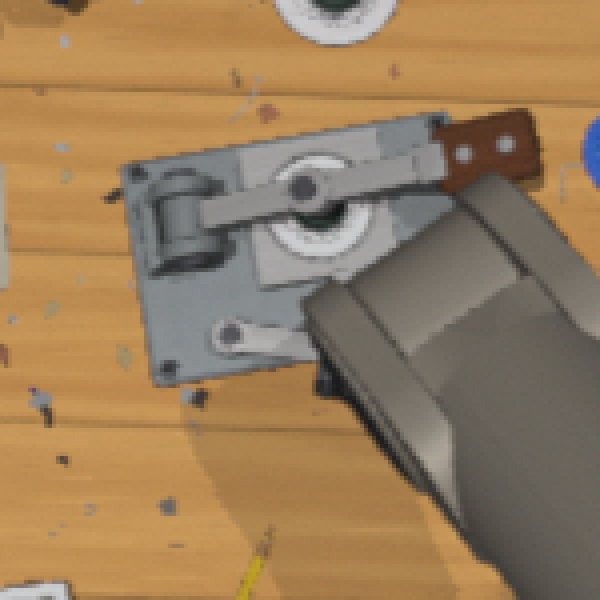

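The keeper bar has followed, with the hinge at top crop (230,335) and the bar now at about 0.3 rad. The handle is still raised. I'll go on through the detent more slowly.

```bash
python3 -m creep '[[[0.2,0.6,0,0,0,-0.06,0],[0.1,1.3,0,0,0,-0.12,0],[0.1,1.9,0,0,0,-0.18,0],[0.1,2.3,0,0,0,-0.21,0],[0.1,2.6,0,0,0,-0.24,0],[0.2,2.9,0,0,0,-0.27,0],[0.2,3.3,0,0,0,-0.3,0],[0.2,3.6,0,0,0,-0.33,0],[0.2,3.6,0,0,0,-0.33,0]]]'
python3 - <<'E'
from h import *
np.set_printoptions(precision=3,suppress=True)
o=bot.get_obs();print(o['q'],o['eef_pos'])
for a in (.03,0,-.02,-.04):print(round(a,2),push(a,0,o['eef_pos'][2]))
p,d=bot.read_camera('scene');cv2.imwrite('pics/s7.png',cv2.resize(p[170:290,180:330],None,fx=5,fy=5,interpolation=3))
p,d=bot.read_camera('wrist');cv2.imwrite('pics/w7.png',p)
E
```

```text
t: 10.4
eef_pos: [0.5747, -0.0349, 0.0196]
tool_rot: [0.0, 0.633, 0.774, 0.001]
contact_force: [0.9, -0.5, 0.0]
gripper_width: -0.0
[ 0.607  0.732 -0.891  1.888  0.735  0.886  1.115] [ 0.575 -0.035  0.02 ]
0.03 [-0.109 -0.287 -0.     0.001 -0.     0.032]
0 [-0.172  0.042 -0.     0.001 -0.     0.002]
-0.02 [-0.208  0.263  0.     0.001 -0.    -0.018]
-0.04 [-0.239  0.484  0.     0.001 -0.    -0.038]
```

View pics/s7.png

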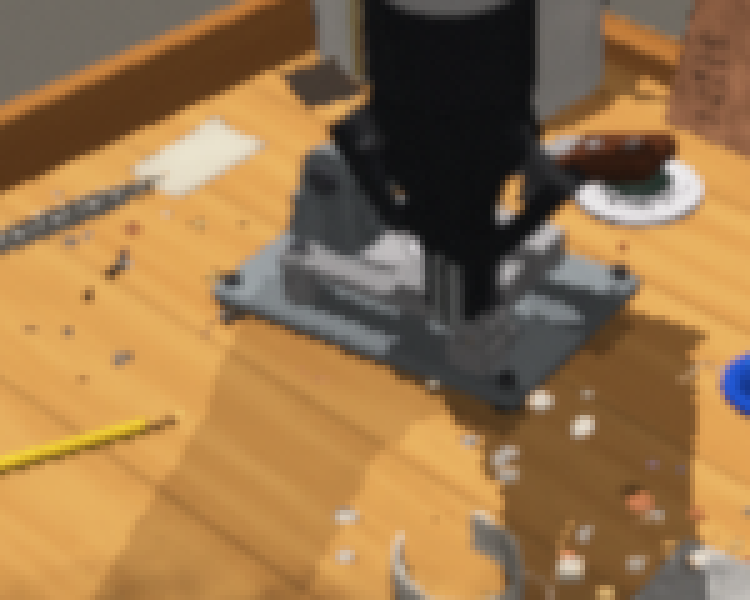

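View pics/w7.png

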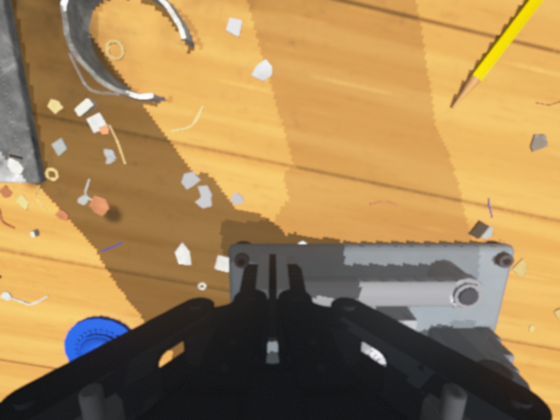

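The bar is now nearly parallel to the base edge and the contact force is low. I'll push on a little until it bears on the stop.

```bash
python3 -m creep '[[[0,0.2,0,0,0,0,0],[0,0.4,0,0,0,0,0],[0,0.4,0,0,0,0,0]]]'
python3 -m creep '[[[0,0.2,0,0,0,0,0],[0,0.2,0,0,0,0,0]]]'
python3 -m creep '[[[0,0.2,0,0,0,0,0],[0,0.2,0,0,0,0,0]]]'
```

```text
t: 10.88
eef_pos: [0.5764, -0.0347, 0.0193]
tool_rot: [-0.001, 0.633, 0.774, -0.002]
contact_force: [-5.6, -0.9, 4.5]
gripper_width: -0.001
t: 11.12
eef_pos: [0.5764, -0.0347, 0.019]
tool_rot: [-0.002, 0.633, 0.774, -0.003]
contact_force: [-11.2, -3.0, 9.5]
gripper_width: 0.002
t: 11.38
eef_pos: [0.5764, -0.0348, 0.0186]
tool_rot: [-0.003, 0.633, 0.774, -0.005]
contact_force: [-16.2, -3.4, 12.2]
gripper_width: 0.005
```

```bash
python3 -m creep '[[[0,-1.5,0,0,0,0,0],[0,-3,0,0,0,0,0],[0,-4,-6,0,0,0,0],[0,-6,-12,0,0,0,0],[0,-10,-14,0,0,0,0],[0,-10,-14,0,0,0,0],[0,-10,-14,0,0,0,0]]]'
python3 - <<'E'
from h import *
np.set_printoptions(precision=3,suppress=True)
o=bot.get_obs();print(o['q'],o['eef_pos'])
p,d=bot.read_camera('scene');cv2.imwrite('pics/s8.png',cv2.resize(p[170:290,180:330],None,fx=5,fy=5,interpolation=3))
p,d=bot.read_camera('top');cv2.imwrite('pics/t8.png',cv2.resize(p[150:300,180:330],None,fx=4,fy=4,interpolation=3))
p,d=bot.read_camera('wrist');cv2.imwrite('pics/w8.png',p)
E
```

```text
t: 12.25
eef_pos: [0.4842, -0.0539, 0.1594]
tool_rot: [0.0, 0.633, 0.774, 0.0]
contact_force: [-2.0, -0.2, -1.1]
gripper_width: -0.0
[ 0.901  0.434 -1.125  1.987  0.466  1.009  1.323] [ 0.484 -0.054  0.159]
```

View pics/s8.png

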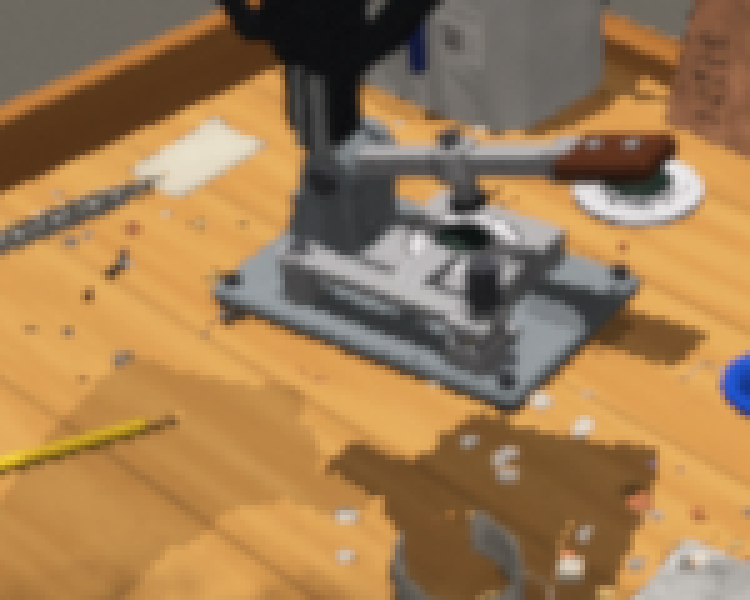

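View pics/t8.png

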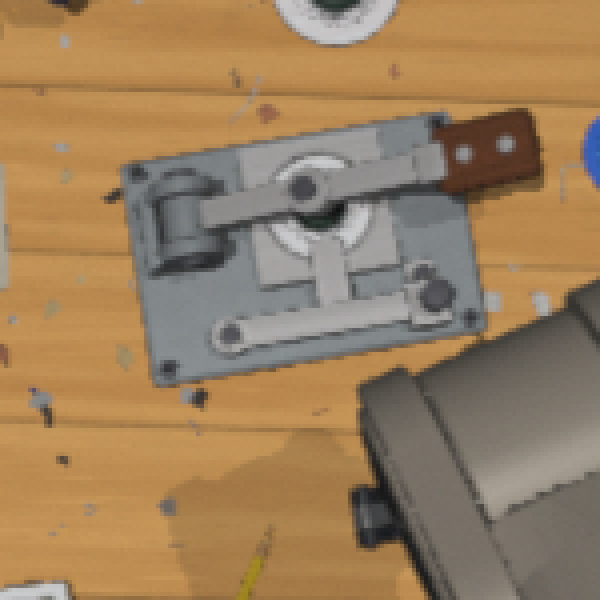

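View pics/w8.png

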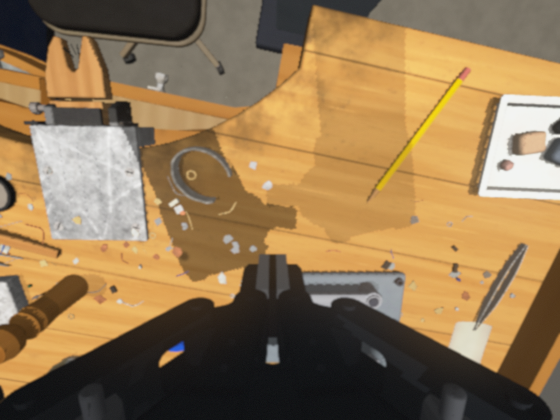

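```bash
python3 - <<'E'
from h import *
np.set_printoptions(precision=4,suppress=True)
f=lambda x,y:(180+x/4-.4,150+y/4-.4)
h=atz('top',f(230,335),.042);k=atz('top',f(436,293),.068);b1=atz('top',f(153,387),.012);b2=atz('top',f(487,327),.012)
t1=atz('top',f(122,163),.012);t2=atz('top',f(448,113),.012)
an=lambda v:np.arctan2(v[1],v[0])
print(h,k,an(k-h),an(b2-b1),an(t2-t1))
e1=atz('top',f(300,318),.038);e2=atz('top',f(405,294),.038);e0=atz('top',f(240,321),.038);print(an(e2-e0))
pad=atz('top',f(486,150),.112);print(pad)
C=cloud('top',bot.read_camera('top')[1]);m=(C[...,2]>.06)&(C[...,2]<.075)&(np.hypot(C[...,0]-.594,C[...,1]+.033)<.02)
print(C[m].mean(0),m.sum(), knob(0),knob(.1))
m=(C[...,2]>.1)&(C[...,2]<.12)&(abs(C[...,0]-.66)<.03)&(C[...,1]<-.02);P=C[m];print(P.mean(0),P.min(0),P.max(0))
for h in (1.77,.198): print(goto((.6633,-.060),.15,h))
E
```

```text
[0.572  0.0752 0.042 ] [ 0.5945 -0.032   0.068 ] -1.3642757006267179 -1.3603348454712545 -1.3810013140076716
-1.3748507551249023
[ 0.662  -0.0539  0.112 ]
[ 0.5937 -0.0314  0.0677] 48 [ 0.5941 -0.0327] [ 0.5832 -0.0344]
[ 0.6564 -0.0986  0.1118] [ 0.63   -0.2765  0.1001] [ 0.6834 -0.0201  0.12  ]
[-4.273 17.396  0.88  -0.    -0.001  0.002]
[-4.273 17.396  0.88  -0.001 -0.001  1.574]
```

Top crop: the bar now lies parallel to the base edges. Its heading is -1.364, against -1.371 for the edges, so keeper ≈ 0. The knob is at (0.5945,-0.032), where the shut position should be, with its tongue over the rim at (330,270). The last push also stalled at 16 N, which fits the stop. The handle is still raised. Next I'll go above the pad.

```bash
python3 -m creep '[[[-4.2,6,0,0,0,0,0],[-4.2,12,0,0,0,0,0],[-4.2,17.3,0,0,0,0,0],[-4.2,17.3,0,0,0,0,0],[-4.2,17.3,0,0,0,0,0]]]'
python3 - <<'E'
from h import *
np.set_printoptions(precision=3,suppress=True)
o=bot.get_obs();print(o['q'],o['eef_pos'],goto((.6633,-.062),.095,1.77))
p,d=bot.read_camera('scene');cv2.imwrite('pics/s9.png',cv2.resize(p[140:260,220:370],None,fx=5,fy=5,interpolation=3))
E
```

```text
t: 13.08
eef_pos: [0.6614, -0.0592, 0.1583]
tool_rot: [-0.001, 0.632, 0.775, -0.0]
contact_force: [-1.0, -0.0, -0.9]
gripper_width: 0.001
[ 0.631  0.696 -0.975  1.576  0.605  1.2    1.31 ] [ 0.661 -0.059  0.158] [-0.319  0.139  6.326 -0.002 -0.001  0.002]
```

View pics/s9.png

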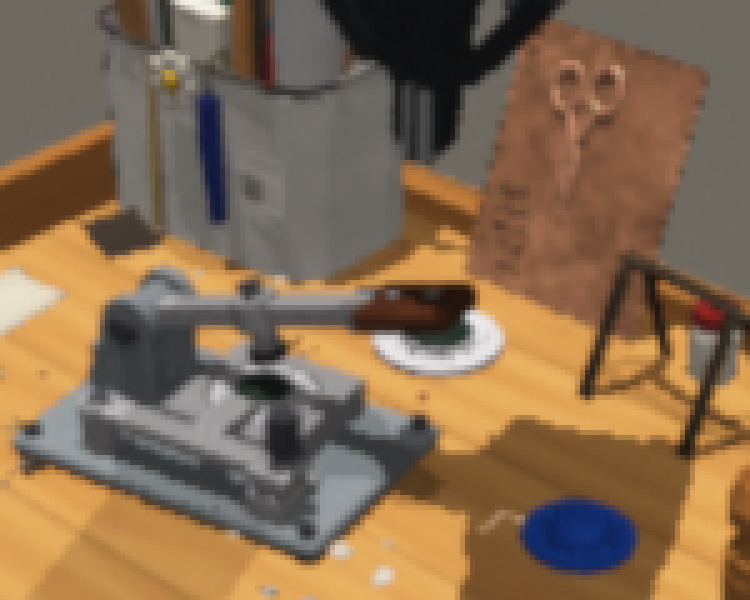

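The fingertips at (425,155) stand straight above the pad at (430,295). I'll descend and feel for contact.

```bash
python3 -m creep '[[[-0.3,0.1,2,0,0,0,0],[-0.3,0.1,4,0,0,0,0],[-0.3,0.1,5.5,0,0,0,0],[-0.3,0.1,6.3,0,0,0,0],[-0.3,0.1,6.3,0,0,0,0]]]'
python3 -m creep '[[[0,0,0.5,0,0,0,0],[0,0,0.5,0,0,0,0]]]'
python3 -m creep '[[[0,0,0.5,0,0,0,0],[0,0,0.5,0,0,0,0]]]'
python3 -m creep '[[[0,0,0.5,0,0,0,0],[0,0,0.5,0,0,0,0]]]'
```

```text
t: 13.75
eef_pos: [0.6631, -0.0628, 0.0958]
tool_rot: [-0.0, 0.633, 0.774, -0.0]
contact_force: [0.2, 0.3, -0.0]
gripper_width: -0.0
t: 14.0
eef_pos: [0.6635, -0.0629, 0.0916]
tool_rot: [0.0, 0.633, 0.774, 0.0]
contact_force: [-1.6, 0.1, -0.5]
gripper_width: 0.0
t: 14.25
eef_pos: [0.6641, -0.0628, 0.087]
tool_rot: [0.001, 0.633, 0.774, 0.0]
contact_force: [-0.4, -0.2, 4.6]
gripper_width: 0.001
t: 14.5
eef_pos: [0.6642, -0.0631, 0.0819]
tool_rot: [0.001, 0.633, 0.774, 0.0]
contact_force: [1.8, -2.1, 4.2]
gripper_width: 0.002
```

Contact came at a reading of about 0.089, as predicted with the 30 mm tip offset. So level means a reading of about 0.033.

```bash
python3 -m creep '[[[0,0,0.6,0,0,0,0],[0,0,1.2,0,0,0,0],[0,0,1.8,0,0,0,0],[0,0,2.4,0,0,0,0],[0,0,3,0,0,0,0],[0,0,3.5,0,0,0,0],[0,0,3.5,0,0,0,0]]]'
python3 -m creep '[[[0,0,0.5,0,0,0,0],[0,0,0.9,0,0,0,0],[0,0,0.9,0,0,0,0]]]'
python3 - <<'E'
from h import *
np.set_printoptions(precision=4,suppress=True)
o=bot.get_obs();print(o['eef_pos'],o['contact_force'])
p,d=bot.read_camera('scene');cv2.imwrite('pics/s10.png',cv2.resize(p[150:270,220:370],None,fx=5,fy=5,interpolation=3))
C=cloud('scene',d)
for v in range(190,240,3):
  print(v,[tuple(np.round(C[v,u]*1000).astype(int)) for u in (275,285,295,305,312)])
E
```

```text
t: 15.38
eef_pos: [0.6642, -0.0646, 0.0471]
tool_rot: [0.001, 0.633, 0.774, -0.001]
contact_force: [1.0, -4.6, 8.2]
gripper_width: -0.001
t: 15.75
eef_pos: [0.6644, -0.0654, 0.0384]
tool_rot: [0.002, 0.634, 0.774, -0.001]
contact_force: [-0.2, -4.9, 9.8]
gripper_width: 0.003
[ 0.6644 -0.0654  0.0384] [-0.2434 -4.9002  9.7835]
190 [(np.int64(766), np.int64(143), np.int64(20)), (np.int64(785), np.int64(121), np.int64(20)), (np.int64(665), np.int64(-26), np.int64(124)), (np.int64(654), np.int64(-66), np.int64(144)), (np.int64(657), np.int64(-85), np.int64(150))]
193 [(np.int64(764), np.int64(141), np.int64(11)), (np.int64(786), np.int64(122), np.int64(9)), (np.int64(649), np.int64(-40), np.int64(128)), (np.int64(660), np.int64(-61), np.int64(131)), (np.int64(664), np.int64(-80), np.int64(137))]
196 [(np.int64(762), np.int64(140), np.int64(2)), (np.int64(786), np.int64(122), np.int64(-1)), (np.int64(647), np.int64(-42), np.int64(122)), (np.int64(665), np.int64(-57), np.int64(120)), (np.int64(674), np.int64(-71), np.int64(121))]
199 [(np.int64(746), np.int64(123), np.int64(6)), (np.int64(
[... 2499 characters left out ...]
]
232 [(np.int64(590), np.int64(-31), np.int64(43)), (np.int64(639), np.int64(-17), np.int64(11)), (np.int64(656), np.int64(-35), np.int64(11)), (np.int64(683), np.int64(-45), np.int64(2)), (np.int64(696), np.int64(-57), np.int64(1))]
235 [(np.int64(584), np.int64(-36), np.int64(40)), (np.int64(629), np.int64(-26), np.int64(12)), (np.int64(644), np.int64(-45), np.int64(13)), (np.int64(674), np.int64(-53), np.int64(1)), (np.int64(687), np.int64(-65), np.int64(1))]
238 [(np.int64(588), np.int64(-32), np.int64(27)), (np.int64(617), np.int64(-37), np.int64(14)), (np.int64(638), np.int64(-51), np.int64(10)), (np.int64(663), np.int64(-62), np.int64(2)), (np.int64(675), np.int64(-75), np.int64(2))]
```

View pics/s10.png

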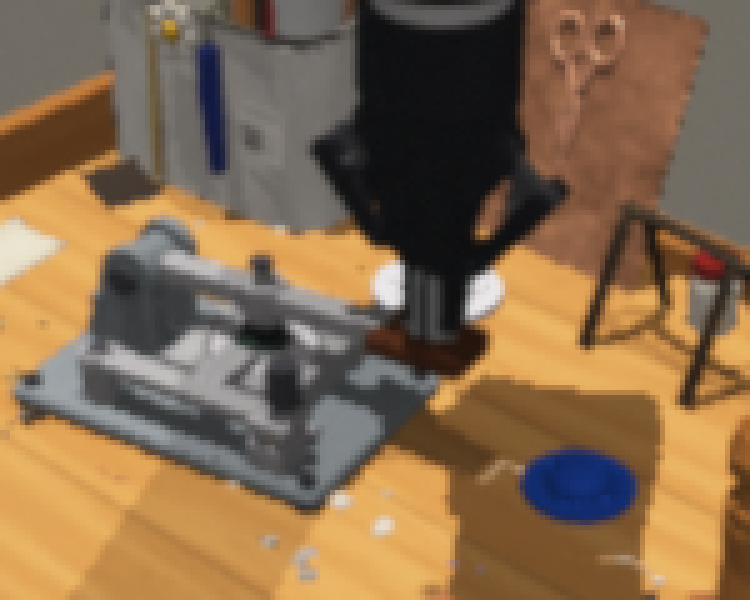

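The scene picture shows the fingertips on the pad at (430,335) and the lever almost level. Depth puts the pad top at about 68–70 mm, against 63 mm when level, so I'll press 4 mm more.

```bash
python3 -m creep '[[[0,0,0.2,0,0,0,0],[0,0,0.4,0,0,0,0],[0,0,0.4,0,0,0,0],[0,0,0.4,0,0,0,0],[0,0,0.4,0,0,0,0],[0,0,0.4,0,0,0,0]]]'
python3 - <<'E'
from h import *
np.set_printoptions(precision=4,suppress=True)
Ps=[]
p,d=bot.read_camera('scene');cv2.imwrite('pics/s11.png',cv2.resize(p[150:270,220:370],None,fx=5,fy=5,interpolation=3))
C=cloud('scene',d);q=(C-[.644,.032,0])@np.array([[.98,-.197,0],[.197,.98,0],[0,0,1]])
# lever top: per y bin max z with |x|<7mm
for y in np.arange(-.125,.05,.01):
    m=(abs(q[...,0])<.016)&(abs(q[...,1]-y)<.005)&(q[...,2]>.03)&(q[...,2]<.1)
    if m.sum(): print(round(y,3),m.sum(),np.sort(q[m][:,2])[::-1][:5])
o=bot.get_obs();print(o['eef_pos'],o['contact_force'])
E
```

```text
t: 16.55
eef_pos: [0.6645, -0.0655, 0.0347]
tool_rot: [0.002, 0.634, 0.774, -0.001]
contact_force: [-0.5, -5.8, 9.8]
gripper_width: -0.002
-0.125 25 [0.0653 0.0649 0.0641 0.0639 0.0623]
-0.115 80 [0.1    0.0982 0.0971 0.0966 0.0965]
-0.105 75 [0.0996 0.0988 0.0985 0.0985 0.0976]
-0.095 45 [0.0993 0.0982 0.0977 0.0952 0.0951]
-0.085 40 [0.0992 0.0988 0.0968 0.0956 0.0918]
-0.075 27 [0.067  0.0667 0.0664 0.0663 0.0663]
-0.065 31 [0.0676 0.0671 0.0664 0.0663 0.0662]
-0.055 27 [0.0655 0.0654 0.0654 0.065  0.0644]
-0.045 25 [0.0652 0.0649 0.0647 0.0646 0.0641]
-0.035 39 [0.066  0.0649 0.0644 0.0642 0.064 ]
-0.025 31 [0.0646 0.0641 0.064  0.0639 0.0634]
-0.015 56 [0.0666 0.0657 0.0651 0.0651 0.0644]
-0.005 85 [0.0798 0.0789 0.0783 0.0778 0.0777]
0.005 41 [0.0793 0.0793 0.0787 0.0782 0.0777]
0.015 30 [0.0648 0.0639 0.0635 0.0634 0.0632]
0.025 28 [0.0648 0.0644 0.0642 0.0635 0.0634]
0.035 36 [0.065  0.0639 0.0634 0.0632 0.0631]
0.045 27 [0.0637 0.0636 0.0635 0.0635 0.0635]
[ 0.6645 -0.0655  0.0348] [ 0.4755 -5.6086 11.0525]
```

View pics/s11.png

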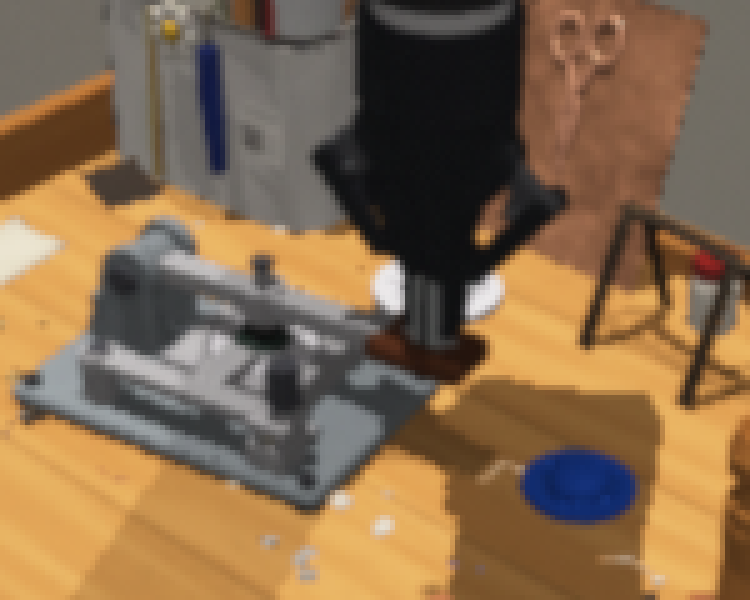

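The lever's top edge is flat to about 0.01–0.02 rad along its length: 63.5 mm near the pivot, 64–66 mm near the pad. I'll hold for a moment, check the keeper once more, and hand in.

```bash
python3 -m creep '[[[0,0,0.1,0,0,0,0],[0,0,0.1,0,0,0,0],[0,0,0.1,0,0,0,0],[0,0,0.1,0,0,0,0],[0,0,0.1,0,0,0,0],[0,0,0.1,0,0,0,0]]]'
python3 - <<'E'
from h import *
np.set_printoptions(precision=4,suppress=True)
p,d=bot.read_camera('top');cv2.imwrite('pics/t12.png',cv2.resize(p[150:300,180:330],None,fx=4,fy=4,interpolation=3))
p,d=bot.read_camera('scene');C=cloud('scene',d)
m=(C[...,2]>.05)&(C[...,2]<.075)&(np.hypot(C[...,0]-.594,C[...,1]+.033)<.02);print(C[m].mean(0))
o=bot.get_obs();print(o['t'],o['eef_pos'],o['contact_force'])
E
```

```text
t: 17.35
eef_pos: [0.6645, -0.0655, 0.0338]
tool_rot: [0.002, 0.634, 0.774, -0.001]
contact_force: [-0.7, -5.2, 10.3]
gripper_width: -0.004
[ 0.5915 -0.0348  0.0624]
17.45 [ 0.6645 -0.0655  0.0338] [ 0.0524 -6.4124 10.1223]
```

View pics/t12.png

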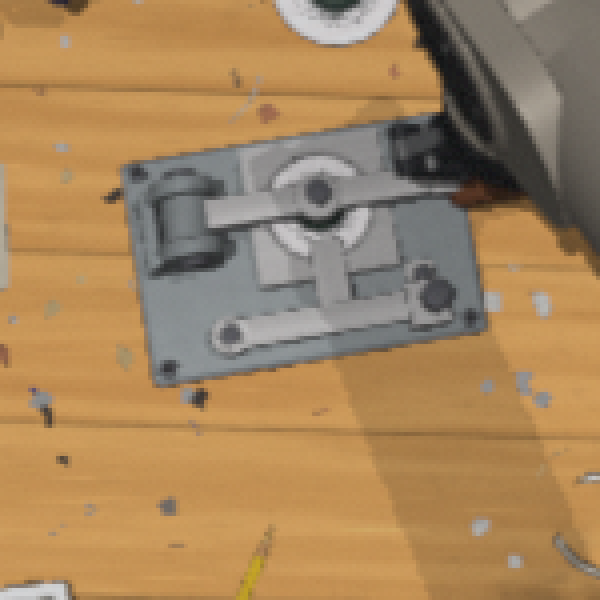

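The top picture shows the keeper still shut, with its knob unchanged at (436,293) and the tongue over the rim at (330,265). The brooch is centred in the nest at (318,200) under the foot, and the lever lies level over it.

```bash
python3 -c "
from station import bot
print(bot.hand_in());o=bot.get_obs();print(o['t'],o['eef_pos'],o['contact_force'])"
```

```text
the job is handed in; nothing more can be done
None
the job is handed in; nothing more can be done
```

I pushed the keeper bar shut, then pressed the handle down to level with shut fingers. I handed the job in at about 17.5 s with the arm still pressing; hand-in gives no verdict.

**Last checks:**
- **Keeper:** it measures about 0 rad open. The bar lies parallel to the base edges, the last push stalled at 16 N against the stop, and the knob had not moved in the final picture.
- **Handle:** the lever is level to within about 0.02 rad by depth. The fingers press with about 10 N vertically, plus about 6 N sideways.
- **Brooch:** it looks centred in the nest under the foot.
- **Foot compression:** I did not measure this directly. I inferred it from the lever being level and the roughly 10 N pressing force.
- **Surroundings:** I noticed nothing knocked or shifted in the pictures and did not touch anything beside the press, but I did not re-measure the listed things.

**What disagreed:** the visible fingertips end about 30 mm short of the reported TCP, so my first grip closed above the knob without touching it. I corrected for that offset afterwards. The pad contact came at the height this predicted, which confirmed it.

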